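Load the table caddy

TASK

Load the wooden table caddy for dinner: stand the green oil bottle and the wooden pepper mill upright in its two high-walled compartments at the back, one in each, and the salt shaker in the narrow compartment at the front. In the wide front compartment set the deep blue pot, and stack the shallow yellow pot on it, lug above lug, so that the notch in its foot drops over the blue pot's lug and it sits fully down. The pink lotion bottle, the soap pump and the kitchen timer do not belong: leave them where they stand.

Things in the scene. Friction and masses are not known exactly. Their poses are not given: they have to be found in the camera images.
- caddy: Wooden table caddy, does not move. Origin: centre of its underside; x to its high back, y to its left, z up. 162 (x) by 164 mm, floor 5 mm thick. Back row (walls 37 mm high): two compartments 74 (x) by 76 mm, centres x +40, y +40 and -40 mm. Front row (lip 13 mm high): wide one 76 by 84, centre x -39, y +36; narrow one 76 by 68, centre x -39, y -44 mm.
- deep_pot_center (a point): Deep pot, blue, round, 60 mm across, 60 mm high to its closed lid. On the lid a raised wooden boss (42 mm across, tapering to 36, 6 mm high) and one black lug from boss to rim (8 mm wide, tapering to 4, 6 mm high). Foot ring with a notch below the lug, like the shallow pot. Point: on the axis, 30 mm above the foot; x axis along the lug, z up. 0.22 kg.
- shallow_pot_center (a point): Shallow pot, yellow, round, 60 mm across, 44 mm high to its closed lid, which has a boss and a black lug like the deep pot's. Hollow foot ring below (49 mm inside, 58 outside, 8 mm high) with one 13.5 mm wide notch straight below its lug. Point: on the axis, 22 mm above the foot; x axis along the lug, z up. Seated on the deep pot this point is 52 mm above that pot's.
- oil_bottle_center (a point): Dark green oil bottle with a white cap, round, 56 mm across the body, which is straight up to 70 mm, then a shoulder; cap 31 mm across; 124 mm high over all. This point: on its axis, half-way up (62 mm above its foot); z up.
- mill_center (a point): Dark wooden pepper mill, round and waisted, 58 mm across the body (up to 111 mm), on it a fixed ball head 50 mm across at its widest (130 mm above the foot) with a small knob on top; 160 mm high over all. This point: on its axis, 80 mm above its foot; z up.
- salt_center (a point): Glass salt shaker with a grey metal top, round, 44 mm across at its widest (30 mm up), tapering to 33 mm at 65 mm, 90 mm high. This point: on its axis, 45 mm above its foot; z up.
- lotion_center (a point): Pink lotion bottle with a black cap (does not belong), round, 46 mm across, 114 mm high. This point: on its axis, 57 mm above its foot.
- soap_center (a point): Brown soap pump bottle with a black spout (does not belong), 60 mm across the body, 156 mm high. This point: 52 mm above its foot, 6 mm from the body's axis.
- timer_center (a point): Red and cream wind-up kitchen timer (does not belong), round, 68 mm across, 48 mm high. This point: on its axis, 24 mm above its foot.

How it is judged (in metres and radians):
At the end, for the whole second after the job is handed in: Bottle and mill in a back cell each, salt in the narrow and deep pot in the wide front cell, all upright on its floor (3 mm, 4 deg); shallow pot seated on the deep one (axes within 7 mm, lugs within 0.3 rad, at most 1.5 mm high); all at rest; lotion, soap and timer within 25 mm of their start ((((x of oil_bottle_center in the frame of caddy between 0.003 and 0.077 m and y of oil_bottle_center in the frame of caddy between 0.002 and 0.078 m and z of oil_bottle_center in the frame of caddy between 0.064 and 0.07 m) and (x of mill_center in the frame of caddy between 0.003 and 0.077 m and y of mill_center in the frame of caddy between -0.078 and -0.002 m and z of mill_center in the frame of caddy between 0.082 and 0.088 m)) or ((x of oil_bottle_center in the frame of caddy between 0.003 and 0.077 m and y of oil_bottle_center in the frame of caddy between -0.078 and -0.002 m and z of oil_bottle_center in the frame of caddy between 0.064 and 0.07 m) and (x of mill_center in the frame of caddy between 0.003 and 0.077 m and y of mill_center in the frame of caddy between 0.002 and 0.078 m and z of mill_center in the frame of caddy between 0.082 and 0.088 m))) and x of salt_center in the frame of caddy between -0.077 and -0.001 m and y of salt_center in the frame of caddy between -0.078 and -0.01 m and z of salt_center in the frame of caddy between 0.047 and 0.053 m and x of deep_pot_center in the frame of caddy between -0.077 and -0.001 m and y of deep_pot_center in the frame of caddy between -0.006 and 0.078 m and z of deep_pot_center in the frame of caddy between 0.032 and 0.038 m and horizontal distance between shallow_pot_center and deep_pot_center below 0.007 m and z of shallow_pot_center in the frame of deep_pot_center between 0.05 and 0.0535 m and angle between the x axis of shallow_pot_center and the x axis of deep_pot_center, either way round below 0.3 rad and angle between each of oil_bottle_center, mill_center, salt_center, deep_pot_center, shallow_pot_center's own z axis and vertical below 0.07 rad and linear speed of each of oil_bottle, mill, salt, deep_pot, shallow_pot below 0.02 m/s and angular speed of each of oil_bottle, mill, salt, deep_pot, shallow_pot below 0.2 rad/s and distance of each of lotion_center, soap_center, timer_center from where it was at the start of the episode below 0.025 m); the robot touches nothing.
It fails at once if the pink lotion bottle is shifted by more than 25 mm or knocked over (distance of lotion_center from where it was at the start of the episode above 0.025 m or angle between lotion_center's own z axis and vertical above 0.5 rad).
It fails at once if the brown soap pump is shifted by more than 25 mm or knocked over (distance of soap_center from where it was at the start of the episode above 0.025 m or angle between soap_center's own z axis and vertical above 0.5 rad).
It fails at once if the kitchen timer is shifted by more than 25 mm or knocked over (distance of timer_center from where it was at the start of the episode above 0.025 m or angle between timer_center's own z axis and vertical above 0.5 rad).
It also fails if it takes over 136 s, if anything falls off the work surface, if the arm or the gripper's body presses on something with over 40 N, if the wrist force passes 120 N, or if a joint passes its speed limit or range.

ROBOT

A 6-joint arm with a two-finger parallel gripper is mounted at the origin on a cart in front of the work surface, level with it; the furniture and walls round the work are solid. World frame = base frame: x ahead of the robot, y to its left, z up, the work surface at z = 0. Lengths are in m, angles in degrees, forces in N, time in s.
With the tool pointing down it reaches from about 0.3 to 0.75 m from the base axis. Payload 8.5 kg.
Tool frame: the origin (TCP) lies between the finger pads; the fingertips stand env.finger_overhang ahead of it and the grasp point (between the pads) lies 2 mm behind it (env.finger_overhang is the distance from the TCP to the fingertips, in m); z points along the fingers, y is the line along which they close (so a half turn about z gives the same grasp; the last joint's range is limited). The gripper opens to 85 mm and grips with 20 to 120 N. Pads are 22 mm wide; open, the fingers measure 114 mm over their backs; the gripper's body (76 mm by 85 mm) begins 54 mm behind the grasp point. The pads swing forward as they close: fully open they stand 13 mm farther back than shut.
Start: joints at [61.69, 21.807, 74.336, -0, 83.858, -12.336], TCP at [0.151, 0.529, 0.248] pointing down, gripper open.
Joint ranges: [-178.18, 178.18], [-50.72, 133.34], [12.68, 142.11], [-81.47, 261.47], [9.98, 163.14], [-165.26, 165.26]. Speed limits (degrees/s): [136.94, 136.94, 180, 180, 180, 180].

INTERFACE

Orientations are given as a 3x3 rotation matrix whose columns are the frame's x, y, z axes.
In Python, from rig import env gives the robot as it stands. The module is installed in compiled form; this text tells all that it offers.
- The arm moves only by the tool jog_arm, never from a script. Its arguments are lists of equal length, an entry for each row: "hand": the finger opening in m, from 0 to 0.0854; "travel": the shift along the world's x, y, z in m, a list of three; "yaw": the turn about the world's z in rad. A call has exactly 5 rows; each row shifts and turns the commanded pose from where the row before left it; what a row does not reach is not made up. A row lasts 1/8 s, in which the tool goes at most 62.5 mm and 10.7 degrees, less where a joint would pass 70% of its speed; a pose out of reach is approached as far as the arm can. A call is refused whole if a number of a shift passes 0.0625 or a number of a turn 0.188, either way. A call with a gripper value outside its range is refused whole. The fingers move at their own pace and stop on an object; "grip_force" is the grip in N (left out, the last holds). Time passes only in rows, so rows that do not move let the fingers close, or fill a call up. It gives the time, the measured TCP pose, the force, the opening and the grip force at its end, in the units of the state.
- env.observe(): the state, without advancing time (a new reading comes with each control period).
- env.get_image(name): name is "side" or "top"; returns the picture (400x640x3 uint8, red, green, blue); there is no depth.
- env.calibration(name): a dict with "fx", "fy", "cx", "cy" (pixels), "k1" (the pictures are not rectified: a ray, as slopes to the right and down, at radius r is drawn at 1 + k1 r^2 times it, then the intrinsics apply), "position" and "rotation" of the camera in the world. Camera axes: x right, y down, z forward; pixel columns grow to the right and rows downward; lengths in m; the calibration is good to about 2 mm. A picture is of the moment at which its call begins. calibration takes no time and is no camera call.
- env.close_job(): hands the job in; it is judged then, once.
The state is a dict: "time_s": time; "q": joint angles; "qvel": joint speeds; "joint_efforts": joint torques, N m; "position": TCP position; "tool_rot": TCP orientation; "ft_force": force on the tool from outside, world axes, zero at the start; "wrist_torque": the same for the moment, N m; "grip_width": finger opening in m; "gripper_force": force on a finger pad.
Only numpy, scipy, OpenCV 4.12 (cv2) and the standard library are available. Lean on these libraries where they do the work, as an engineer would, in place of code of your own. Each camera call takes 0.05 s, during which the arm holds its last target. There are 200 camera calls.

## Working session

There is one attempt and no reset: what is moved stays moved. The work goes in short steps, Python scripts to look and compute and a tool call to move; the robot and the scene stay as the last step left them, time stands still between calls to the robot, and variables do not carry over. Pictures are saved under pics/ and viewed, at most 14 in all, crops included, and the job is handed in when it is done.

Besides the shell and the picture viewer there is one more tool, called after "Emit:" in YAML: its name, and indented under it one key for each argument. jog_arm: Moves the arm, as the interface text tells. Its arguments: {"type":"object","properties":{"hand":{"type":"array"},"travel":{"type":"array"},"yaw":{"type":"array"},"grip_force":{"type":"number"}},"required":["hand","travel","yaw"]}

```bash
mkdir -p pics; python3 - <<'E'
from rig import env
import cv2,numpy as np
np.set_printoptions(precision=4,suppress=True)
for n in("top","side"):
    cv2.imwrite(f"pics/{n}0.png",env.get_image(n)[:,:,::-1]); print(env.calibration(n))
print(env.observe(),env.finger_overhang)
E
```

```text
{'fx': 419.8127887873817, 'fy': 419.8127887873817, 'cx': 320.1608986072292, 'cy': 208.76569856961146, 'k1': -0.06270350305654548, 'position': array([ 0.3869, -0.1351,  1.0953]), 'rotation': array([[ 0.0016, -0.993 ,  0.1184],
       [-1.    , -0.0006,  0.0084],
       [-0.0083, -0.1184, -0.9929]])}
{'fx': 486.8548310963415, 'fy': 486.8548310963415, 'cx': 317.0831735862961, 'cy': 213.3345625833544, 'k1': -0.1107483682887092, 'position': array([0.3317, 0.3828, 0.9261]), 'rotation': array([[-0.9489, -0.2603,  0.1786],
       [-0.3155,  0.801 , -0.5088],
       [-0.0106, -0.5392, -0.8421]])}
{'time_s': 0.1, 'q': array([ 61.6893,  21.8398,  74.3801,   0.0013,  83.8563, -12.3344]), 'qvel': array([-0.0576, -0.0882, -0.1728, -0.0108, -0.0709,  0.0023]), 'joint_efforts': array([  0.0032, -44.9223, -23.1654,  -0.0002,   0.0037,   0.    ]), 'position': array([0.1513, 0.5286, 0.2478]), 'tool_rot': array([[-0.9614,  0.2752, -0.0007],
       [ 0.2752,  0.9614, -0.0012],
       [ 0.0003, -0.0013, -1.    ]]), 'ft_force': array([-0.3852, -0.2564,  0.4702]), 'wrist_torque': array([-0.0475, -0.0017, -0.0109]), 'gripper_force': 0.0, 'grip_width': 0.08565765642935795} 0.017
```

View pics/top0.png

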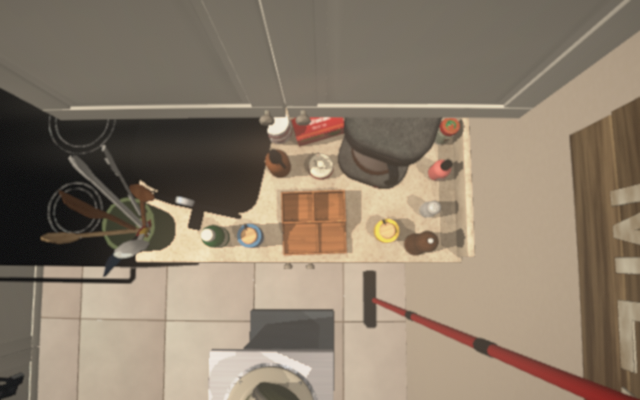

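View pics/side0.png

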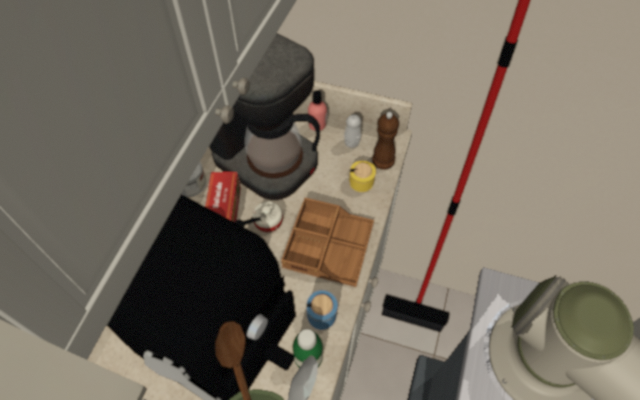

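```bash
python3 - <<'E'
import cv2
a=cv2.imread("pics/top0.png")[185:265,190:450]
cv2.imwrite("pics/topc.png",cv2.resize(a,None,fx=3,fy=3,interpolation=cv2.INTER_CUBIC))
a=cv2.imread("pics/side0.png")[80:380,200:420]
cv2.imwrite("pics/sidec.png",cv2.resize(a,None,fx=2,fy=2,interpolation=cv2.INTER_CUBIC))
E
```

```text
(no output)
```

View pics/topc.png

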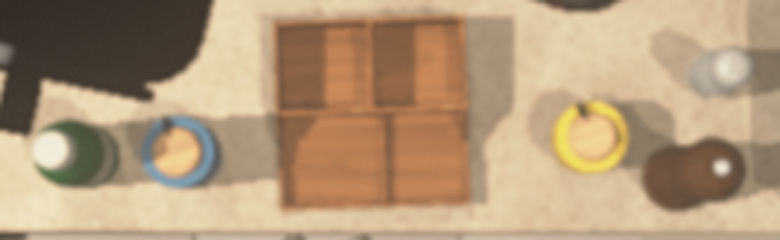

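View pics/sidec.png

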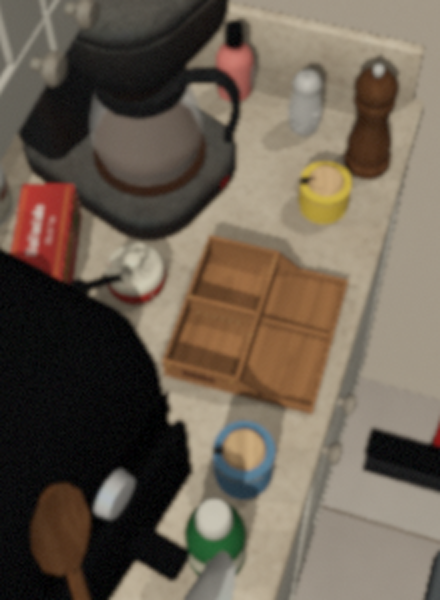

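```bash
cat > h.py <<'E'
from rig import env
import cv2,numpy as np
np.set_printoptions(precision=4,suppress=True)
C={n:env.calibration(n) for n in("top","side")}
def ray(n,p):
    c=C[n];K=np.array([[c['fx'],0,c['cx']],[0,c['fy'],c['cy']],[0,0,1]])
    s=cv2.undistortPoints(np.array([[p]],float),K,np.array([c['k1'],0,0,0]))[0,0]
    return c['position'],c['rotation']@np.r_[s,1]
def plane(n,p,z):
    o,d=ray(n,p);return o+d*(z-o[2])/d[2]
def proj(n,P):
    c=C[n];q=c['rotation'].T@(np.array(P)-c['position']);s=q[:2]/q[2];s=s*(1+c['k1']*s@s)
    return s*c['fx']+[c['cx'],c['cy']]
def tri(p,q):
    (o1,d1),(o2,d2)=ray("top",p),ray("side",q)
    A=np.c_[d1,-d2];t=np.linalg.lstsq(A,o2-o1,rcond=None)[0]
    a,b=o1+t[0]*d1,o2+t[1]*d2;return (a+b)/2,np.linalg.norm(a-b)
def blob(img,box,lo,hi,off=(0,0)):
    x0,y0,x1,y1=box;h=cv2.cvtColor(img[y0:y1,x0:x1],cv2.COLOR_BGR2HSV)
    m=cv2.inRange(h,lo,hi);k,l,s,c=cv2.connectedComponentsWithStats(m)
    if k<2:return None
    i=1+np.argmax(s[1:,4]);return c[i]+[x0,y0],s[i,4],s[i,:4]+[x0,y0,0,0]
E
python3 - <<'E'
from h import *
t=cv2.imread("pics/top0.png");s=cv2.imread("pics/side0.png")
B=dict(blueboss=((5,60,120),(24,190,255)),)
def show(nm,img,n,box,lo,hi,z):
    r=blob(img,box,lo,hi)
    print(nm,n,r and (r[0],r[1],r[2],plane(n,r[0],z)))
W=((5,60,150),(24,170,255))
show("blueboss",t,"top",(238,224,264,248),*W,.066)
show("blueboss",s,"side",(306,288,336,312),*W,.066)
show("blue",t,"top",(232,220,268,252),(95,80,60),(125,255,255),.06)
show("blue",s,"side",(300,280,345,335),(95,80,60),(125,255,255),.03)
show("yelboss",t,"top",(376,220,398,242),(5,60,150),(19,170,255),.050)
show("yelboss",s,"side",(350,160,378,180),(5,60,150),(19,170,255),.050)
show("yel",t,"top",(370,214,403,248),(20,120,100),(35,255,255),.044)
show("cap",t,"top",(198,220,216,248),(0,0,150),(60,60,255),.124)
show("cap",s,"side",(295,326,318,350),(0,0,150),(60,60,255),.124)
show("knob",t,"top",(424,234,440,250),(0,0,120),(180,110,255),.158)
show("knob",s,"side",(384,108,396,122),(0,0,120),(180,110,255),.158)
show("salt",t,"top",(426,200,442,216),(0,0,165),(180,60,255),.088)
for nm,p,q in (("saltTop",(433.5,207.5),(354,119)),("lotion",(440,170),(317,97)),):print(nm,tri(p,q),plane("top",p,.09))
# caddy corners (top crop px)
g=lambda x,y:(190+x/3,185+y/3)
for nm,p,z in(("BL",(278,20),.04),("BR",(466,18),.04),("FL",(282,208),.015),("FR",(468,203),.015)):print(nm,plane("top",g(*p),z))
h=lambda x,y:(200+x/2,80+y/2)
for nm,p,z in(("BR",(212,239),.04),("BL",(167,365),.04),("FR",(346,280),.015),("FL",(311,408),.015)):print(nm,"side",plane("side",h(*p),z))
for nm,p,q in(("bluelug",(166,126),(218,451)),("yellug",(583,107),(306,181))):
    print(nm,plane("top",g(*p),.063 if nm[0]=='b' else .047),plane("side",h(*q),.063 if nm[0]=='b' else .047))
E
```

```text
blueboss top (array([248.601 , 235.4877]), np.int32(203), array([241, 227,  16,  17]), array([0.4434, 0.0495, 0.066 ]))
blueboss side (array([322.6225, 302.6627]), np.int32(249), array([312, 295,  20,  17]), array([0.4412, 0.0495, 0.066 ]))
blue top None
blue side (array([321.8591, 314.5691]), np.int32(362), array([308, 292,  29,  37]), array([0.4395, 0.0595, 0.03  ]))
yelboss top (array([387.5956, 229.5956]), np.int32(136), array([380, 222,  16,  17]), array([ 0.4594, -0.2945,  0.05  ]))
yelboss side (array([362.7602, 169.8538]), np.int32(171), array([355, 163,  16,  14]), array([ 0.4559, -0.2896,  0.05  ]))
yel top (array([385.5609, 230.9557]), np.int32(271), array([374, 219,  25,  24]), array([ 0.4564, -0.2903,  0.044 ]))
cap top (array([206.3893, 234.5101]), np.int32(149), array([200, 228,  14,  14]), array([0.4422, 0.1381, 0.124 ]))
cap side (array([304.9167, 337.2733]), np.int32(300), array([295, 326,  20,  23]), array([0.4428, 0.141 , 0.124 ]))
knob top (array([429.8298, 240.5745]), np.int32(47), array([427, 237,   7,   8]), array([ 0.4273, -0.3723,  0.158 ]))
knob side (array([388.9259, 114.4074]), np.int32(27), array([387, 112,   5,   6]), array([ 0.4269, -0.3708,  0.158 ]))
salt top (array([431.7396, 207.426 ]), np.int32(169), array([426, 201,  14,  15]), array([ 0.5105, -0.3969,  0.088 ]))
saltTop (array([ 0.5106, -0.4019,  0.0854]), np.float64(6.554268856195286e-05)) [ 0.51   -0.4007  0.09  ]
lotion (array([ 0.6003, -0.4105,  0.1203]), np.float64(0.008552210996648364)) [ 0.6025 -0.4196  0.09  ]
BL [ 0.5566 -0.0306  0.04  ]
BR [ 0.5583 -0.1901  0.04  ]
FL [ 0.398  -0.0334  0.015 ]
FR [ 0.4026 -0.1923  0.015 ]
BR side [ 0.5543 -0.1793  0.04  ]
BL side [ 0.5472 -0.0187  0.04  ]
FR side [ 0.4023 -0.1892  0.015 ]
FL side [ 0.3966 -0.0296  0.015 ]
bluelug [0.4645 0.0586 0.063 ] [0.4642 0.0618 0.063 ]
yellug [ 0.482  -0.2871  0.047 ] [ 0.477  -0.2833  0.047 ]
```

```bash
python3 - <<'E'
from h import *
def quad(f,box):
    x0,y0,x1,y1=box;im=cv2.resize(cv2.imread(f)[y0:y1,x0:x1],None,fx=4,fy=4,interpolation=cv2.INTER_CUBIC)
    h=cv2.cvtColor(im,cv2.COLOR_BGR2HSV);m=cv2.inRange(h,(3,90,50),(16,255,255))
    m=cv2.morphologyEx(m,cv2.MORPH_CLOSE,np.ones((15,15)));m=cv2.morphologyEx(m,cv2.MORPH_OPEN,np.ones((15,15)))
    c=max(cv2.findContours(m,0,2)[0],key=cv2.contourArea);hu=cv2.convexHull(c)
    for e in np.arange(.01,.1,.005):
        a=cv2.approxPolyDP(hu,e*cv2.arcLength(hu,True),True)
        if len(a)<=6:break
    return (a[:,0]+.5)/4-.5+[x0,y0]
t=quad("pics/top0.png",(272,182,356,262));s=quad("pics/side0.png",(275,190,385,290))
print(t,s)
# expected projections for model checks
for z in(.037,.042):print([plane("top",p,z)[:2] for p in t]);print([plane("side",p,z)[:2] for p in s])
print([plane("top",p,.013)[:2] for p in t]);print([plane("side",p,.013)[:2] for p in s])
for q in ((120,260),(112,265)):print(tri(q,(305,385)))
print(plane("top",(130,225),.12),plane("top",(465,208),0), plane("top",(300,262),0))
E
```

```text
[[343.625 189.125]
 [346.125 252.625]
 [283.625 254.875]
 [280.375 192.125]] [[304.375 197.625]
 [336.875 204.125]
 [372.875 219.375]
 [355.625 285.875]
 [281.875 266.875]
 [281.125 258.125]]
[array([ 0.5636, -0.1859]), array([ 0.4023, -0.1914]), array([ 0.3965, -0.0346]), array([ 0.5559, -0.0244])]
[array([ 0.5601, -0.1849]), array([ 0.4865, -0.1905]), array([ 0.4012, -0.1768]), array([ 0.3937, -0.0158]), array([ 0.5476, -0.0097]), array([ 0.556 , -0.0279])]
[array([ 0.5628, -0.1857]), array([ 0.4023, -0.1912]), array([ 0.3964, -0.0351]), array([ 0.5551, -0.0249])]
[array([ 0.5588, -0.1817]), array([ 0.4857, -0.1873]), array([ 0.4009, -0.1737]), array([ 0.3933, -0.0136]), array([ 0.5463, -0.0075]), array([ 0.5548, -0.0256])]
[array([ 0.5676, -0.1871]), array([ 0.4027, -0.1927]), array([ 0.3967, -0.0323]), array([ 0.5597, -0.0219])]
[array([ 0.5663, -0.2002]), array([ 0.4907, -0.206 ]), array([ 0.4031, -0.1919]), array([ 0.3953, -0.0266]), array([ 0.5534, -0.0203]), array([ 0.5621, -0.039 ])]
(array([0.3899, 0.2535, 0.3067]), np.float64(0.014789066185092119))
(array([0.384 , 0.2577, 0.3299]), np.float64(0.021653715601192742))
[0.4642 0.3236 0.12  ] [ 0.5198 -0.5083  0.    ] [ 0.3785 -0.0738  0.    ]
```

Emit:
jog_arm:
  hand: [0.06,0.06,0.06,0.06,0.06]
  travel:
    - [0.005,-0.05,0]
    - [0.005,-0.05,0]
    - [0.005,-0.05,0]
    - [0.005,-0.05,0]
    - [0,-0.05,0]
  yaw: [0.16,0.16,0,0,0]
  grip_force: 60

```text
time_s: 0.72
position: [0.1711, 0.2772, 0.2481]
tool_rot: [[-0.999, -0.042, -0.0], [-0.042, 0.999, -0.0], [0.0, -0.0, -1.0]]
ft_force: [0.9, -0.4, -0.6]
grip_width: 0.06
gripper_force: 0.0
```

Emit:
jog_arm:
  hand: [0.06,0.06,0.06,0.06,0.06]
  travel:
    - [0.04,-0.035,0]
    - [0.04,-0.035,0]
    - [0.04,-0.035,0]
    - [0.03,-0.035,0]
    - [0,0,0]
  yaw: [0,0,0,0,0]

```text
time_s: 1.35
position: [0.3228, 0.1369, 0.248]
tool_rot: [[-0.999, -0.036, -0.001], [-0.036, 0.999, -0.0], [0.001, -0.0, -1.0]]
ft_force: [-1.2, 0.3, -0.9]
grip_width: 0.0599
gripper_force: 0.0
```

Emit:
jog_arm:
  hand: [0.06,0.06,0.06,0.06,0.06]
  travel:
    - [0.04,0.001,0]
    - [0.04,0.001,0]
    - [0.04,0,-0.03]
    - [0,0,-0.05]
    - [0,0,-0.05]
  yaw: [0,0,0,0,0]

```text
time_s: 1.98
position: [0.4408, 0.1416, 0.1168]
tool_rot: [[-0.999, -0.042, -0.0], [-0.042, 0.999, 0.0], [0.0, 0.0, -1.0]]
ft_force: [-0.3, -0.1, 0.1]
grip_width: 0.06
gripper_force: 0.0
```

Emit:
jog_arm:
  hand: [0.06,0.0,0.0,0.0,0.0]
  travel:
    - [0,0,-0.005]
    - [0,0,0]
    - [0,0,0]
    - [0,0,0]
    - [0,0,0]
  yaw: [0,0,0,0,0]

```text
time_s: 2.6
position: [0.4424, 0.1408, 0.1153]
tool_rot: [[-0.999, -0.041, 0.004], [-0.041, 0.999, 0.0], [-0.004, -0.0, -1.0]]
ft_force: [-0.1, -2.2, 8.2]
grip_width: 0.029
gripper_force: 59.4
```

Emit:
jog_arm:
  hand: [0,0,0,0,0]
  travel:
    - [0,0,0]
    - [0,0,0]
    - [0,0,0]
    - [0,0,0.005]
    - [0,0,0.005]
  yaw: [0,0,0,0,0]

```text
time_s: 3.22
position: [0.4413, 0.1408, 0.124]
tool_rot: [[-0.999, -0.041, 0.0], [-0.041, 0.999, 0.0], [-0.0, 0.0, -1.0]]
ft_force: [-0.0, -0.2, -3.1]
grip_width: 0.0294
gripper_force: 59.3
```

```bash
python3 - <<'E'
from h import *
a,b=env.get_image("top")[190:270,180:280],env.get_image("side")[280:400,250:400]
f=lambda i:cv2.resize(i,(400,400*i.shape[0]//i.shape[1]),interpolation=2)
a,b=f(a),f(b);cv2.imwrite("pics/g1.png",np.hstack([a,b])[:,:,::-1])if a.shape==b.shape else None
print(a.shape,b.shape)
o=env.observe();print(o['position'],o['grip_width'],o['gripper_force'],o['ft_force'])
E
```

```text
(320, 400, 3) (320, 400, 3)
[0.4415 0.1408 0.124 ] 0.029371992322984476 59.342660307884216 [-0.6693 -0.6275 -3.2494]
```

Emit:
jog_arm:
  hand: [0,0,0,0,0]
  travel:
    - [0,0,0.03]
    - [0,-0.005,0.04]
    - [0.01,-0.035,0.01]
    - [0.02,-0.05,0]
    - [0.016,-0.04,0]
  yaw: [0,0,0,0,0]

```text
time_s: 3.95
position: [0.4877, 0.0092, 0.2034]
tool_rot: [[-0.999, -0.041, 0.0], [-0.041, 0.999, -0.0], [-0.0, -0.0, -1.0]]
ft_force: [0.4, 0.0, -2.4]
grip_width: 0.0292
gripper_force: 59.8
```

Emit:
jog_arm:
  hand: [0,0,0,0,0]
  travel:
    - [0.015,-0.04,0]
    - [0.01,-0.025,0]
    - [0.005,-0.013,0]
    - [0,0,0]
    - [0,0,0]
  yaw: [0,0,0,0,0]

```text
time_s: 4.58
position: [0.5169, -0.0663, 0.2033]
tool_rot: [[-0.999, -0.042, -0.001], [-0.042, 0.999, 0.0], [0.001, 0.0, -1.0]]
ft_force: [-0.5, -0.4, -2.1]
grip_width: 0.0293
gripper_force: 59.8
```

```bash
python3 - <<'E'
from h import *
a,b=env.get_image("top")[160:280,250:400],env.get_image("side")[180:300,250:400]
f=lambda i:cv2.resize(i,(400,320),interpolation=2)
cv2.imwrite("pics/g2.png",np.hstack([f(a),f(b)])[:,:,::-1])
o=env.observe();print(o['position'],o['grip_width'],o['gripper_force'],o['ft_force'])
E
```

```text
[ 0.5171 -0.0663  0.2034] 0.029235872430562058 59.78468656539917 [ 0.2751 -0.7898 -3.0436]
```

View pics/g2.png

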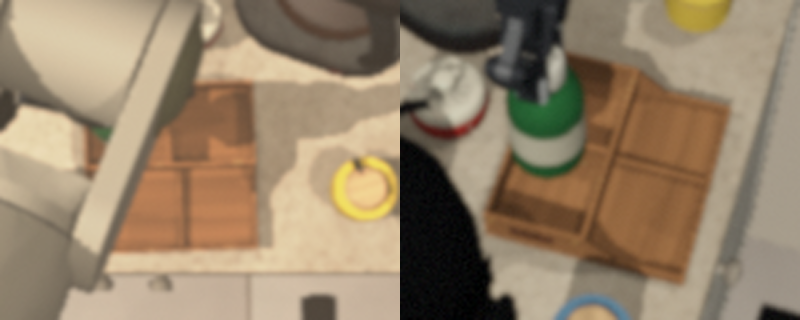

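Emit:
jog_arm:
  hand: [0,0,0,0,0]
  travel:
    - [0,0,-0.03]
    - [0,0,-0.03]
    - [0,0,-0.014]
    - [0,0,-0.003]
    - [0,0,0]
  yaw: [0,0,0,0,0]

```text
time_s: 5.3
position: [0.5178, -0.0673, 0.1271]
tool_rot: [[-0.999, -0.041, 0.001], [-0.041, 0.999, -0.0], [-0.001, -0.0, -1.0]]
ft_force: [0.5, -0.1, -2.2]
grip_width: 0.0293
gripper_force: 59.9
```

Emit:
jog_arm:
  hand: [0,0,0,0,0]
  travel:
    - [0,0,-0.002]
    - [0,0,-0.002]
    - [0,0,0]
    - [0,0,0]
    - [0,0,0]
  yaw: [0,0,0,0,0]

```text
time_s: 5.92
position: [0.5174, -0.0673, 0.1224]
tool_rot: [[-0.999, -0.041, 0.0], [-0.041, 0.999, -0.0], [-0.0, -0.0, -1.0]]
ft_force: [0.0, 0.5, -2.3]
grip_width: 0.0292
gripper_force: 59.9
```

Emit:
jog_arm:
  hand: [0,0,0,0,0]
  travel:
    - [0,0,-0.002]
    - [0,0,0]
    - [0,0,-0.0015]
    - [0,0,0]
    - [0,0,0]
  yaw: [0,0,0,0,0]

```text
time_s: 6.55
position: [0.518, -0.0676, 0.1203]
tool_rot: [[-0.999, -0.041, 0.003], [-0.041, 0.999, -0.001], [-0.003, -0.001, -1.0]]
ft_force: [-1.2, 0.1, 10.8]
grip_width: 0.029
gripper_force: 61.2
```

Emit:
jog_arm:
  hand: [0.05,0.05,0.05,0.05,0.05]
  travel:
    - [0,0,0.001]
    - [0,0,0]
    - [0,0,0]
    - [0,0,0.03]
    - [0,0,0.05]
  yaw: [0,0,0,0,0]

```text
time_s: 7.18
position: [0.5167, -0.0671, 0.1995]
tool_rot: [[-0.999, -0.041, -0.004], [-0.041, 0.999, 0.001], [0.004, 0.002, -1.0]]
ft_force: [0.5, 0.3, -0.2]
grip_width: 0.0499
gripper_force: 0.0
```

Emit:
jog_arm:
  hand: [0.085,0.085,0.085,0.085,0.085]
  travel:
    - [-0.025,0.035,0]
    - [-0.025,0.04,0]
    - [-0.025,0.042,-0.02]
    - [0,0,-0.04]
    - [0,0,-0.03]
  yaw: [0,0,0,0,0]

```text
time_s: 7.8
position: [0.4419, 0.0503, 0.1088]
tool_rot: [[-0.999, -0.042, -0.0], [-0.042, 0.999, -0.0], [0.0, -0.0, -1.0]]
ft_force: [1.3, -0.4, 0.1]
grip_width: 0.0851
gripper_force: 0.0
```

```bash
python3 - <<'E'
from h import *
o=env.observe();print(o['position'],o['grip_width'],o['ft_force'])
a,b=env.get_image("top"),env.get_image("side")
f=lambda i:cv2.resize(i,(400,320),interpolation=2)
cv2.imwrite("pics/g3.png",np.hstack([f(a[160:280,220:370]),f(b[180:360,230:455])])[:,:,::-1])
E
```

```text
[0.4419 0.0503 0.1088] 0.08511377981839124 [ 1.3227 -0.3636  0.1164]
```

View pics/g3.png

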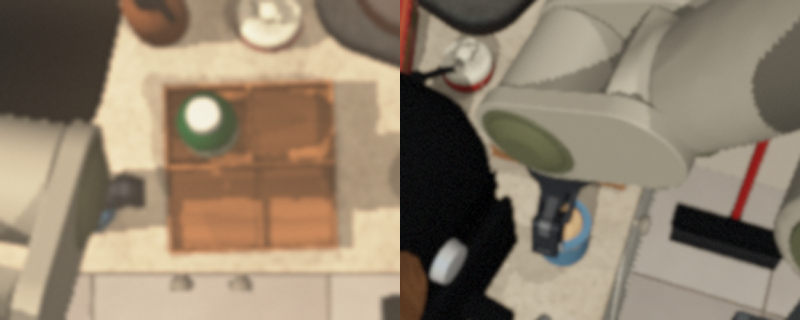

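Emit:
jog_arm:
  hand: [0.085,0.085,0.085,0.085,0]
  travel:
    - [0,0,-0.03]
    - [0,0,-0.03]
    - [0,0,-0.014]
    - [0,0,0]
    - [0,0,0]
  yaw: [0,0,0,0,0]
  grip_force: 50

```text
time_s: 8.52
position: [0.4431, 0.0496, 0.0369]
tool_rot: [[-0.999, -0.041, 0.002], [-0.041, 0.999, -0.0], [-0.002, -0.0, -1.0]]
ft_force: [0.7, -0.4, -0.6]
grip_width: 0.0693
gripper_force: 0.0
```

Emit:
jog_arm:
  hand: [0,0,0,0,0]
  travel:
    - [0,0,0]
    - [0,0,0]
    - [0,0,0]
    - [0,0,0]
    - [0,0,0.01]
  yaw: [0,0,0,0,0]

```text
time_s: 9.15
position: [0.4422, 0.0498, 0.0464]
tool_rot: [[-0.999, -0.041, -0.0], [-0.041, 0.999, 0.0], [0.0, 0.0, -1.0]]
ft_force: [0.6, -0.0, -1.6]
grip_width: 0.0579
gripper_force: 53.8
```

Emit:
jog_arm:
  hand: [0,0,0,0,0]
  travel:
    - [0,0,0.03]
    - [-0.005,-0.034,0.01]
    - [0,-0.05,0]
    - [0,-0.04,0]
    - [0,0,0]
  yaw: [0,0,0,0,0]

```text
time_s: 9.78
position: [0.4376, -0.0765, 0.0866]
tool_rot: [[-0.999, -0.038, 0.001], [-0.038, 0.999, -0.001], [-0.001, -0.001, -1.0]]
ft_force: [-0.6, 0.1, -1.5]
grip_width: 0.0577
gripper_force: 54.4
```

Emit:
jog_arm:
  hand: [0,0,0,0,0]
  travel:
    - [0,0,-0.02]
    - [0,0,-0.015]
    - [0,0,-0.004]
    - [0,0,0]
    - [0,0,0]
  yaw: [0,0,0,0,0]

```text
time_s: 10.4
position: [0.4376, -0.0742, 0.0474]
tool_rot: [[-0.999, -0.041, 0.001], [-0.041, 0.999, -0.0], [-0.001, -0.0, -1.0]]
ft_force: [-0.9, -0.2, -1.4]
grip_width: 0.0582
gripper_force: 54.4
```

Emit:
jog_arm:
  hand: [0,0,0,0,0]
  travel:
    - [0,0,-0.003]
    - [0,0,-0.002]
    - [0,0,0]
    - [0,0,-0.001]
    - [0,0,0]
  yaw: [0,0,0,0,0]

```text
time_s: 11.02
position: [0.4374, -0.0743, 0.0421]
tool_rot: [[-0.999, -0.041, 0.001], [-0.041, 0.999, -0.001], [-0.001, -0.001, -1.0]]
ft_force: [-5.3, 1.3, 20.8]
grip_width: 0.0576
gripper_force: 56.7
```

Emit:
jog_arm:
  hand: [0.08,0.08,0.08,0.08,0.08]
  travel:
    - [0,0,0.001]
    - [0,0,0]
    - [0,0,0]
    - [0,0,0.05]
    - [0,0,0.06]
  yaw: [0,0,0,0,0]

```text
time_s: 11.65
position: [0.4368, -0.0741, 0.1525]
tool_rot: [[-0.999, -0.041, -0.003], [-0.041, 0.999, 0.001], [0.003, 0.001, -1.0]]
ft_force: [0.4, -1.2, -0.4]
grip_width: 0.08
gripper_force: 0.0
```

Emit:
jog_arm:
  hand: [0.075,0.075,0.075,0.075,0.075]
  travel:
    - [0,-0.05,0.045]
    - [-0.005,-0.06,0]
    - [-0.005,-0.06,0]
    - [0,-0.06,0]
    - [0,-0.04,0]
  yaw: [0,0,0,0,0]

```text
time_s: 12.28
position: [0.4268, -0.3433, 0.1932]
tool_rot: [[-0.999, -0.039, -0.0], [-0.039, 0.999, 0.0], [0.0, 0.0, -1.0]]
ft_force: [-0.1, 1.0, -0.3]
grip_width: 0.0753
gripper_force: 0.0
```

```bash
python3 - <<'E'
from h import *
o=env.observe();print(o['position'],o['grip_width'],o['q'])
a,b=env.get_image("top"),env.get_image("side")
cv2.imwrite("pics/top1.png",a[:,:,::-1]);cv2.imwrite("pics/side1.png",b[:,:,::-1])
f=lambda i:cv2.resize(i,(400,320),interpolation=2)
cv2.imwrite("pics/g4.png",np.hstack([f(a[160:280,270:420]),f(b[70:310,240:540])])[:,:,::-1])
E
```

```text
[ 0.4268 -0.3433  0.1932] 0.07527673944918455 [ -51.1932   24.2261   80.0263   -0.0038   75.7654 -143.4552]
```

View pics/g4.png

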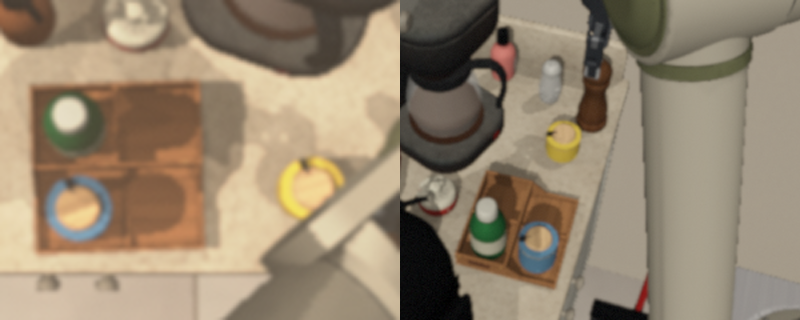

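Emit:
jog_arm:
  hand: [0.075,0.075,0.075,0.075,0.075]
  travel:
    - [0,-0.027,0]
    - [0,0,-0.02]
    - [0,0,-0.03]
    - [0,0,-0.018]
    - [0,0,0]
  yaw: [0,0,0,0,0]
  grip_force: 60

```text
time_s: 13.0
position: [0.4271, -0.3665, 0.1245]
tool_rot: [[-0.999, -0.042, -0.002], [-0.042, 0.999, 0.003], [0.002, 0.003, -1.0]]
ft_force: [-0.3, 0.2, 0.2]
grip_width: 0.0752
gripper_force: 0.0
```

Emit:
jog_arm:
  hand: [0,0,0,0,0]
  travel:
    - [0,0,0]
    - [0,0,0]
    - [0,0,0]
    - [0,0,0]
    - [0,0,0.01]
  yaw: [0,0,0,0,0]

```text
time_s: 13.62
position: [0.4271, -0.3674, 0.1358]
tool_rot: [[-0.999, -0.041, -0.001], [-0.041, 0.999, 0.001], [0.001, 0.001, -1.0]]
ft_force: [1.1, -0.5, -0.6]
grip_width: 0.0461
gripper_force: 61.7
```

Emit:
jog_arm:
  hand: [0,0,0,0,0]
  travel:
    - [0,0,0.03]
    - [0,0,0.05]
    - [0,0,0]
    - [0,0,0]
    - [0,0,0]
  yaw: [0,0,0,0,0]

```text
time_s: 14.25
position: [0.427, -0.3673, 0.2144]
tool_rot: [[-0.999, -0.041, -0.002], [-0.041, 0.999, 0.002], [0.002, 0.002, -1.0]]
ft_force: [0.6, -0.3, -2.5]
grip_width: 0.0459
gripper_force: 62.0
```

Emit:
jog_arm:
  hand: [0,0,0,0,0]
  travel:
    - [0.01,0.03,0]
    - [0.02,0.05,0]
    - [0.02,0.05,0]
    - [0.02,0.04,0]
    - [0.015,0.035,0]
  yaw: [0,0,0,0,0]

```text
time_s: 14.88
position: [0.5126, -0.1609, 0.2147]
tool_rot: [[-0.999, -0.042, -0.002], [-0.042, 0.999, 0.001], [0.002, 0.001, -1.0]]
ft_force: [0.2, -0.3, -1.6]
grip_width: 0.0459
gripper_force: 62.1
```

Emit:
jog_arm:
  hand: [0,0,0,0,0]
  travel:
    - [0.0085,0.0155,0]
    - [0,0,0]
    - [0,0,0]
    - [0,0,0]
    - [0,0,0]
  yaw: [0,0,0,0,0]

```text
time_s: 15.5
position: [0.5206, -0.1479, 0.2156]
tool_rot: [[-0.999, -0.04, -0.0], [-0.04, 0.999, -0.0], [0.0, -0.0, -1.0]]
ft_force: [0.9, 0.1, -2.8]
grip_width: 0.0458
gripper_force: 62.1
```

```bash
python3 - <<'E'
from h import *
o=env.observe();print(o['position'],o['grip_width'],o['ft_force'],o['wrist_torque'])
a,b=env.get_image("top"),env.get_image("side")
f=lambda i:cv2.resize(i,(400,320),interpolation=2)
cv2.imwrite("pics/g5.png",np.hstack([f(a[160:280,250:400]),f(b[170:290,250:400])])[:,:,::-1])
E
```

```text
[ 0.5206 -0.1479  0.2156] 0.04578577670504802 [ 0.8818  0.0762 -2.7633] [-0.0167  0.0206  0.0222]
```

View pics/g5.png

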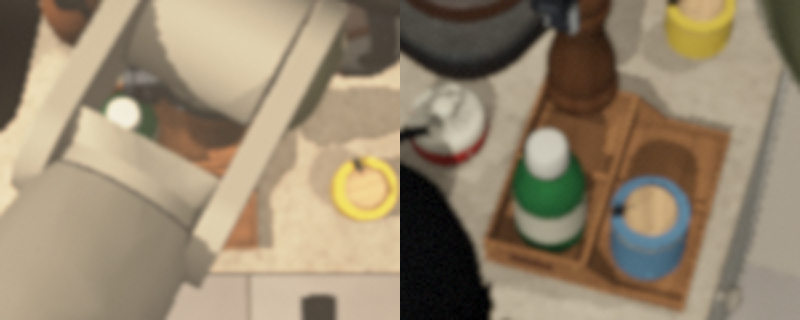

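```bash
python3 - <<'E'
from h import *
for P in [(.5206,-.148,.088),(.5206,-.148,.148)]:
    p=proj("side",P);print(p,(p-[250,170])/.375+[400,0])
E
```

```text
[315.7085 202.489 ] [575.2227  86.6375]
[315.313  185.5059] [574.1681  41.3492]
```

```bash
python3 - <<'E'
from h import *
b=env.get_image("side")[:,:,::-1].copy()
h=cv2.cvtColor(b,cv2.COLOR_BGR2HSV)
for r in range(176,214,3):
    row=h[r,300:340];m=(row[:,2]<105)&(row[:,0]<20);i=np.flatnonzero(m);print(r,300+i.min() if len(i) else None,300+i.max() if len(i) else None,len(i),row[2::3,2])
E
```

```text
176 300 327 16 [ 49  66  41  38 116  70  64  68  74 133 140 137 135]
179 300 326 15 [ 32  71  45  45 115  84  78  63  78 137 138 136 134]
182 300 327 23 [ 42 145  93  48  93  70  63  49  61 133 140 138 137]
185 300 328 23 [152 167  66  61  64  62  60  49  50 113 142 140 141]
188 306 330 25 [187 139  66  70  73  71  65  60  55  73 133 141 145]
191 306 330 25 [184 114  71  75  81  76  72  64  63  61 130 142 171]
194 306 330 25 [182 108  73  77  80  81  75  67  66  62 140 174 180]
197 305 331 27 [182  98  73  78  81  81  76  71  67  57 127 157 169]
200 305 331 27 [173  81  70  78  79  80  75  69  63  55 108 134 131]
203 304 331 28 [152  75  72  74  74  77  72  64  60  70 113 133 134]
206 303 330 28 [129  71  87  81  73  70  68  71  83  76 126 137 145]
209 302 328 25 [ 94 106  80  87  87  90  86  79  77 113 132 136 140]
212 301 325 22 [ 88 117  91  80  71  74  76  74 113 136 138 144 117]
```

Emit:
jog_arm:
  hand: [0,0,0,0,0]
  travel:
    - [0.0035,0.0005,-0.01]
    - [0,0,-0.025]
    - [0,0,-0.01]
    - [0,0,-0.01]
    - [0,0,-0.01]
  yaw: [0,0,0,0,0]

```text
time_s: 16.27
position: [0.5246, -0.1468, 0.1504]
tool_rot: [[-0.999, -0.041, 0.001], [-0.041, 0.999, -0.0], [-0.001, -0.0, -1.0]]
ft_force: [1.0, 0.4, -1.9]
grip_width: 0.0457
gripper_force: 62.1
```

Emit:
jog_arm:
  hand: [0,0,0,0,0]
  travel:
    - [0,0,-0.008]
    - [0,0,-0.005]
    - [0,0,-0.003]
    - [0,0,0]
    - [0,0,0]
  yaw: [0,0,0,0,0]

```text
time_s: 16.9
position: [0.5245, -0.1468, 0.1349]
tool_rot: [[-0.999, -0.041, 0.001], [-0.041, 0.999, -0.0], [-0.001, -0.0, -1.0]]
ft_force: [0.2, 1.2, -1.6]
grip_width: 0.0456
gripper_force: 62.1
```

Emit:
jog_arm:
  hand: [0,0,0,0,0]
  travel:
    - [0,0,-0.002]
    - [0,0,0]
    - [0,0,-0.0015]
    - [0,0,0]
    - [0,0,0]
  yaw: [0,0,0,0,0]

```text
time_s: 17.52
position: [0.5248, -0.1469, 0.1321]
tool_rot: [[-0.999, -0.041, 0.002], [-0.041, 0.999, -0.001], [-0.002, -0.001, -1.0]]
ft_force: [-0.6, 0.7, 5.3]
grip_width: 0.046
gripper_force: 62.6
```

Emit:
jog_arm:
  hand: [0.064,0.064,0.064,0.064,0.064]
  travel:
    - [0,0,0]
    - [0,0,0]
    - [0,0,0]
    - [0,0,0.03]
    - [0,0,0.05]
  yaw: [0,0,0,0,0]

```text
time_s: 18.15
position: [0.5238, -0.1465, 0.2108]
tool_rot: [[-0.999, -0.041, -0.003], [-0.041, 0.999, 0.002], [0.003, 0.002, -1.0]]
ft_force: [-0.2, -0.5, 0.7]
grip_width: 0.0645
gripper_force: 0.0
```

Emit:
jog_arm:
  hand: [0.064,0.064,0.064,0.064,0.064]
  travel:
    - [-0.02,-0.02,0.01]
    - [-0.03,-0.045,0]
    - [-0.025,-0.05,0]
    - [0,-0.05,0]
    - [0.01,-0.045,0]
  yaw: [0,0,0,0,0]

```text
time_s: 18.77
position: [0.4587, -0.3586, 0.2214]
tool_rot: [[-0.999, -0.04, 0.0], [-0.04, 0.999, -0.0], [-0.0, -0.0, -1.0]]
ft_force: [1.0, 0.3, -0.5]
grip_width: 0.0638
gripper_force: 0.0
```

```bash
python3 - <<'E'
from h import *
o=env.observe();print(o['position'],o['q'])
for z in(.05,.1,.15,.2):print(plane("side",(318,130),z),plane("top",(387,187),z))
a,b=env.get_image("top"),env.get_image("side")
f=lambda i:cv2.resize(i,(400,320),interpolation=2)
cv2.imwrite("pics/g6.png",np.hstack([f(a[160:280,290:440]),f(b[80:296,250:520])])[:,:,::-1])
E
```

```text
[ 0.4587 -0.3586  0.2214] [ -49.6618   26.1698   71.7321   -0.0016   82.0821 -141.9433]
[ 0.5906 -0.3733  0.05  ] [ 0.567  -0.2949  0.05  ]
[ 0.5758 -0.3302  0.1   ] [ 0.5584 -0.2872  0.1   ]
[ 0.5611 -0.287   0.15  ] [ 0.5498 -0.2796  0.15  ]
[ 0.5463 -0.2439  0.2   ] [ 0.5412 -0.2719  0.2   ]
```

View pics/g6.png

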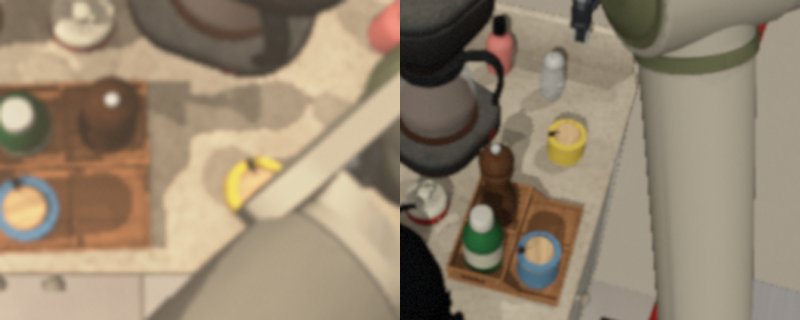

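Emit:
jog_arm:
  hand: [0.07,0.07,0.07,0.07,0.07]
  travel:
    - [0.017,-0.014,0]
    - [0.017,-0.014,0]
    - [0.017,-0.014,0]
    - [0,0,-0.03]
    - [0,0,-0.03]
  yaw: [0,0,0,0,0]
  grip_force: 50

```text
time_s: 19.5
position: [0.5105, -0.3981, 0.1602]
tool_rot: [[-0.999, -0.042, 0.0], [-0.042, 0.999, 0.0], [-0.0, 0.0, -1.0]]
ft_force: [0.5, 0.1, -0.2]
grip_width: 0.07
gripper_force: 0.0
```

Emit:
jog_arm:
  hand: [0.07,0.07,0.07,0.07,0.07]
  travel:
    - [0,0,0]
    - [0,0,0]
    - [0,0,-0.03]
    - [0,0,0]
    - [0,0,0]
  yaw: [0,0,0,0,0]

```text
time_s: 20.12
position: [0.5108, -0.3992, 0.1329]
tool_rot: [[-0.999, -0.041, 0.002], [-0.041, 0.999, -0.002], [-0.002, -0.002, -1.0]]
ft_force: [1.3, -0.4, 0.3]
grip_width: 0.0696
gripper_force: 0.0
```

Emit:
jog_arm:
  hand: [0.07,0.07,0.07,0.07,0.07]
  travel:
    - [0,-0.0015,-0.03]
    - [0,0,-0.03]
    - [0,0,-0.02]
    - [0,0,-0.008]
    - [0,0,0]
  yaw: [0,0,0,0,0]

```text
time_s: 20.75
position: [0.5107, -0.4006, 0.044]
tool_rot: [[-0.999, -0.041, 0.001], [-0.041, 0.999, -0.001], [-0.001, -0.001, -1.0]]
ft_force: [0.4, -0.1, 0.3]
grip_width: 0.0702
gripper_force: 0.0
```

Emit:
jog_arm:
  hand: [0,0,0,0,0]
  travel:
    - [0,0,0]
    - [0,0,0]
    - [0,0,0]
    - [0,0,0]
    - [0,0,0.01]
  yaw: [0,0,0,0,0]

```text
time_s: 21.38
position: [0.5102, -0.4001, 0.0535]
tool_rot: [[-0.999, -0.041, -0.0], [-0.041, 0.999, 0.001], [0.0, 0.001, -1.0]]
ft_force: [-0.6, 0.5, -1.6]
grip_width: 0.0393
gripper_force: 50.2
```

Emit:
jog_arm:
  hand: [0,0,0,0,0]
  travel:
    - [0,0,0.03]
    - [0,0,0.05]
    - [0,0,0.01]
    - [0,0,0]
    - [0,0,0]
  yaw: [0,0,0,0,0]

```text
time_s: 22.0
position: [0.5099, -0.3997, 0.1415]
tool_rot: [[-0.999, -0.041, -0.002], [-0.041, 0.999, 0.002], [0.002, 0.002, -1.0]]
ft_force: [-1.1, -0.0, -1.8]
grip_width: 0.0392
gripper_force: 50.4
```

Emit:
jog_arm:
  hand: [0,0,0,0,0]
  travel:
    - [-0.02,0.035,0]
    - [-0.025,0.05,0]
    - [-0.025,0.05,0]
    - [0,0.05,0]
    - [0,0.045,0]
  yaw: [0,0,0,0,0]

```text
time_s: 22.62
position: [0.4395, -0.1684, 0.1422]
tool_rot: [[-0.999, -0.041, -0.002], [-0.041, 0.999, 0.001], [0.002, 0.001, -1.0]]
ft_force: [0.7, -0.1, -0.7]
grip_width: 0.0392
gripper_force: 50.5
```

Emit:
jog_arm:
  hand: [0,0,0,0,0]
  travel:
    - [0,0.015,0]
    - [0,0,-0.02]
    - [0,0,-0.03]
    - [0,0,-0.02]
    - [0,0,-0.01]
  yaw: [0,0,0,0,0]

```text
time_s: 23.25
position: [0.44, -0.1554, 0.0617]
tool_rot: [[-0.999, -0.041, -0.002], [-0.041, 0.999, 0.001], [0.002, 0.001, -1.0]]
ft_force: [-0.4, 0.4, -1.2]
grip_width: 0.039
gripper_force: 50.5
```

Emit:
jog_arm:
  hand: [0,0,0,0,0]
  travel:
    - [0,0,-0.006]
    - [0,0,-0.002]
    - [0,0,0]
    - [0,0,0]
    - [0,0,0]
  yaw: [0,0,0,0,0]

```text
time_s: 23.88
position: [0.4405, -0.1553, 0.0554]
tool_rot: [[-0.999, -0.041, 0.001], [-0.041, 0.999, -0.0], [-0.001, -0.0, -1.0]]
ft_force: [0.1, -0.2, -1.6]
grip_width: 0.0392
gripper_force: 50.5
```

Emit:
jog_arm:
  hand: [0,0,0,0,0]
  travel:
    - [0,0,-0.003]
    - [0,0,0]
    - [0,0,-0.0015]
    - [0,0,0]
    - [0,0,0]
  yaw: [0,0,0,0,0]

```text
time_s: 24.5
position: [0.4404, -0.1552, 0.0506]
tool_rot: [[-0.999, -0.041, 0.0], [-0.041, 0.999, 0.0], [-0.0, 0.0, -1.0]]
ft_force: [0.4, -0.0, -1.8]
grip_width: 0.0396
gripper_force: 50.5
```

Emit:
jog_arm:
  hand: [0,0,0,0,0]
  travel:
    - [0,0,-0.001]
    - [0,0,0]
    - [0,0,-0.001]
    - [0,0,0]
    - [0,0,0]
  yaw: [0,0,0,0,0]

```text
time_s: 25.12
position: [0.4408, -0.1553, 0.0499]
tool_rot: [[-0.999, -0.041, 0.002], [-0.041, 0.999, -0.001], [-0.002, -0.001, -1.0]]
ft_force: [-2.8, 2.4, 17.2]
grip_width: 0.0391
gripper_force: 53.0
```

Emit:
jog_arm:
  hand: [0.057,0.057,0.057,0.057,0.057]
  travel:
    - [0,0,0.001]
    - [0,0,0]
    - [0,0,0]
    - [0,0,0.05]
    - [0,0,0.05]
  yaw: [0,0,0,0,0]

```text
time_s: 25.75
position: [0.4401, -0.1551, 0.1505]
tool_rot: [[-0.999, -0.041, -0.001], [-0.041, 0.999, 0.001], [0.001, 0.001, -1.0]]
ft_force: [1.0, -0.6, 0.1]
grip_width: 0.0571
gripper_force: 0.0
```

Emit:
jog_arm:
  hand: [0.085,0.085,0.085,0.085,0.085]
  travel:
    - [0,0,0.05]
    - [-0.02,0.05,0]
    - [-0.02,0.06,0]
    - [-0.02,0.06,0]
    - [-0.02,0.06,0]
  yaw: [0,0,0,0,0]

```text
time_s: 26.38
position: [0.3601, 0.0742, 0.1996]
tool_rot: [[-0.999, -0.04, 0.0], [-0.04, 0.999, 0.0], [-0.0, 0.0, -1.0]]
ft_force: [-0.2, 0.2, 0.1]
grip_width: 0.085
gripper_force: 0.0
```

Emit:
jog_arm:
  hand: [0.085,0.085,0.085,0.085,0.085]
  travel:
    - [-0.01,0.04,0]
    - [-0.01,0.04,0]
    - [0,0,0]
    - [0,0,0]
    - [0,0,0]
  yaw: [0,0,0,0,0]

```text
time_s: 27.0
position: [0.3414, 0.1519, 0.1996]
tool_rot: [[-0.999, -0.04, -0.0], [-0.04, 0.999, -0.0], [0.0, -0.0, -1.0]]
ft_force: [0.4, 0.5, 0.4]
grip_width: 0.0849
gripper_force: 0.0
```

```bash
python3 - <<'E'
from h import *
o=env.observe();print(o['position'],o['q'])
N=8
for n in("top","side"):
    im=np.mean([env.get_image(n) for _ in range(N)],0).astype(np.uint8)
    cv2.imwrite(f"pics/{n}2.png",im[:,:,::-1])
t,s=cv2.imread("pics/top2.png"),cv2.imread("pics/side2.png")
f=lambda i:cv2.resize(i,(390,390),interpolation=2)
bp,yp=proj("top",(.438,-.074,.063)),proj("top",(.458,-.291,.047))
bs,ys=proj("side",(.438,-.074,.063)),proj("side",(.458,-.291,.047))
print(bp,yp,bs,ys)
c=lambda i,p:f(i[int(p[1])-24:int(p[1])+24,int(p[0])-24:int(p[0])+24])
cv2.imwrite("pics/lugs.png",np.vstack([np.hstack([c(t,bp),c(t,yp)])[:295*2]]))
cv2.imwrite("pics/lugs2.png",np.hstack([c(s,bs),c(s,ys)]))
E
```

```text
[0.3414 0.1519 0.1996] [  5.6587   6.9667 104.2859  -0.0079  68.7529 -86.604 ]
[298.8176 237.8379] [386.0239 230.2177] [343.1612 249.0129] [361.9537 169.9844]
```

View pics/lugs.png

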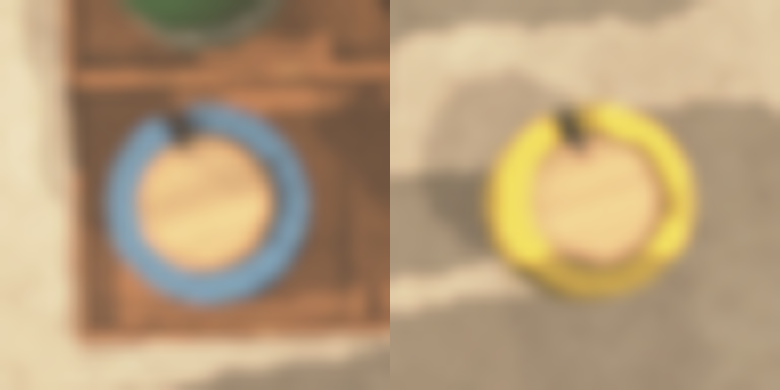

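View pics/lugs2.png

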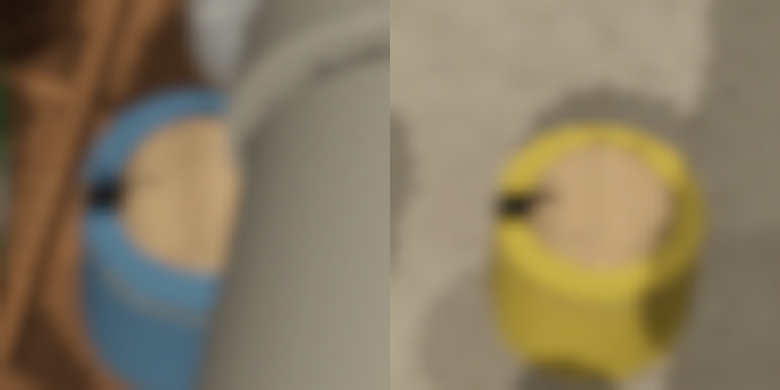

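```bash
python3 - <<'E'
from h import *
t,s=cv2.imread("pics/top2.png"),cv2.imread("pics/side2.png")
def meas(n,img,P,ztop,zlug,hue):
    p=proj(n,P).astype(int);x0,y0=p-20
    c=cv2.resize(img[y0:y0+40,x0:x0+40],None,fx=8,fy=8,interpolation=2);h=cv2.cvtColor(c,cv2.COLOR_BGR2HSV)
    o=lambda q:(np.array(q)+.5)/8-.5+[x0,y0]
    m=cv2.inRange(h,(8,40,130),(hue,165,255));k=np.ones((9,9));m=cv2.morphologyEx(m,2,k)
    m[:60]=0;m[-60:]=0;m[:,:60]=0;m[:,-60:]=0
    C=max(cv2.findContours(m,0,2)[0],key=cv2.contourArea);(e,ax,_)=cv2.fitEllipse(cv2.convexHull(C))
    v=h[:,:,2].astype(float);d=np.clip(105-v,0,None);yy,xx=np.mgrid[:320,:320]
    d[np.hypot(xx-e[0],yy-e[1])>105]=0
    L=(np.average(xx,weights=d),np.average(yy,weights=d))
    b=plane(n,o(e),ztop);l=plane(n,o(L),zlug);u=(l-b)[:2]
    print(n,"boss",b[:2],np.array(ax)/8,"lug",l[:2],"r",np.hypot(*u),"az",np.degrees(np.arctan2(u[1],u[0])))
meas("top",t,(.438,-.074,.063),.071,.069,22)
meas("top",t,(.458,-.291,.047),.050,.048,19)
meas("side",s,(.458,-.291,.047),.050,.048,19)
t0,s0=cv2.imread("pics/top0.png"),cv2.imread("pics/side0.png")
meas("top",t0,(.443,.0495,.063),.066,.063,22)
meas("side",s0,(.443,.0495,.063),.066,.063,22)
E
```

```text
top boss [ 0.4384 -0.0746] [16.8335 17.2708] lug [ 0.4617 -0.0667] r 0.02470503082574106 az 18.85286273205153Traceback (most recent call last):
  File "<stdin>", line 16, in <module>
  File "<stdin>", line 12, in meas
    raise ZeroDivisionError(
        "Weights sum to zero, can't be normalized")
ZeroDivisionError: Weights sum to zero, can't be normalized
```

```bash
python3 - <<'E'
from h import *
t,s=cv2.imread("pics/top2.png"),cv2.imread("pics/side2.png")
def meas(n,img,P,ztop,zlug):
    p=proj(n,P).astype(int);x0,y0=p-20
    c=cv2.resize(img[y0:y0+40,x0:x0+40],None,fx=8,fy=8,interpolation=2);h=cv2.cvtColor(c,cv2.COLOR_BGR2HSV)
    o=lambda q:(np.array(q)+.5)/8-.5+[x0,y0]
    yy,xx=np.mgrid[:320,:320]
    if n=="top":print(h[165,100:240:10].tolist())
    m=((h[:,:,1]<150)&(np.hypot(xx-165,yy-165)<75)).astype(np.uint8)
    m=cv2.morphologyEx(m,2,np.ones((9,9)))
    C=max(cv2.findContours(m,0,2)[0],key=cv2.contourArea);(e,ax,_)=cv2.fitEllipse(cv2.convexHull(C))
    d=np.clip(100-h[:,:,2].astype(float),0,None)
    d[(np.hypot(xx-e[0],yy-e[1])>100)|(np.hypot(xx-e[0],yy-e[1])<50)]=0
    print(e,ax,d.sum())
    L=(np.average(xx,weights=d),np.average(yy,weights=d));print(L)
    b=plane(n,o(e),ztop);l=plane(n,o(L),zlug);u=(l-b)[:2]
    print(n,"boss",b[:2],np.array(ax)/8,"lug",l[:2],"r",np.hypot(*u),"az",np.degrees(np.arctan2(u[1],u[0])))
meas("top",t,(.458,-.291,.047),.050,.048)
meas("side",s,(.458,-.291,.047),.050,.048)
E
```

```text
[[25, 139, 240], [21, 118, 236], [19, 106, 238], [19, 104, 240], [19, 102, 240], [19, 102, 240], [20, 102, 240], [20, 101, 240], [20, 99, 241], [21, 98, 241], [21, 98, 242], [21, 97, 242], [19, 102, 239], [17, 118, 219]]
(165.33750915527344, 164.87086486816406) (148.29991149902344, 149.80825805664062) 0.0Traceback (most recent call last):
  File "<stdin>", line 18, in <module>
  File "<stdin>", line 15, in meas
    raise ZeroDivisionError(
        "Weights sum to zero, can't be normalized")
ZeroDivisionError: Weights sum to zero, can't be normalized
```

```bash
python3 - <<'E'
from h import *
t,s=cv2.imread("pics/top2.png"),cv2.imread("pics/side2.png")
def meas(n,img,P,ztop,zlug,ss):
    p=proj(n,P).astype(int);x0,y0=p-20
    c=cv2.resize(img[y0:y0+40,x0:x0+40],None,fx=8,fy=8,interpolation=2);h=cv2.cvtColor(c,cv2.COLOR_BGR2HSV)
    o=lambda q:(np.array(q)+.5)/8-.5+[x0,y0]
    yy,xx=np.mgrid[:320,:320]
    m=((h[:,:,1]<ss)&(h[:,:,2]>110)&(np.hypot(xx-165,yy-165)<80)).astype(np.uint8)
    m=cv2.morphologyEx(m,2,np.ones((15,15)))
    C=max(cv2.findContours(m,0,2)[0],key=cv2.contourArea);(e,ax,_)=cv2.fitEllipse(cv2.convexHull(C))
    R=np.hypot(xx-e[0],yy-e[1]);ok=(R<95)&(R>50)&(xx<e[0])&(yy<e[1]+20)
    v=np.where(ok,h[:,:,2].astype(float),255);T=v.min()+45
    d=np.clip(T-v,0,None);L=(np.average(xx,weights=d),np.average(yy,weights=d))
    b=plane(n,o(e),ztop);l=plane(n,o(L),zlug);u=(l-b)[:2]
    print(n,"boss",b[:2],np.array(ax)/8,v.min(),"lug",l[:2],"r",np.hypot(*u),"az",np.degrees(np.arctan2(u[1],u[0])))
meas("top",t,(.458,-.291,.047),.050,.048,112)
meas("top",t,(.458,-.291,.047),.050,.048,125)
meas("side",s,(.458,-.291,.047),.050,.048,125)
meas("top",t,(.438,-.074,.063),.071,.069,120)
E
```

```text
top boss [ 0.4586 -0.2924] [14.113  14.3158] 108.0 lug [ 0.4804 -0.2855] r 0.02286145828966726 az 17.556203265892723
top boss [ 0.4583 -0.2922] [15.6106 16.2626] 108.0 lug [ 0.4804 -0.2855] r 0.023170593771848855 az 16.845278279179972
side boss [ 0.4564 -0.2889] [14.857  16.9988] 56.0 lug [ 0.4793 -0.2836] r 0.023507898185540846 az 13.114501646725678
top boss [ 0.4392 -0.0729] [19.955  19.9739] 89.0 lug [ 0.4605 -0.0637] r 0.02324201015745314 az 23.488189887836047
```

```bash
python3 - <<'E'
from h import *
def lug(f,n,b,z,az0=20):
    img=cv2.imread(f).astype(np.float32).max(2);
    # polar sample around the axis on the lug-top plane: darkness profile over azimuth
    A=np.radians(np.arange(az0-45,az0+46,1));out=[]
    for r in(.022,.024,.026,.028):
        P=np.array([proj(n,(b[0]+r*np.cos(a),b[1]+r*np.sin(a),z)) for a in A],np.float32)
        out.append(cv2.remap(img,P[:,:1],P[:,1:],cv2.INTER_CUBIC)[:,0])
    I=np.array(out);res=[]
    for row in list(I)+[I.mean(0)]:
        w=np.clip((row.min()+np.median(row))/2-row,0,None);i=row.argmin();w[np.abs(np.arange(91)-i)>18]=0
        res.append(np.degrees(np.average(A,weights=w)))
    print(f,n,np.array(res),I.min(1))
for f in("pics/top0.png",):
    lug(f,"top",(.4434,.0495),.066);lug(f,"top",(.4584,-.2923),.049)
lug("pics/top2.png","top",(.4384,-.0746),.070);lug("pics/top2.png","top",(.4584,-.2923),.049);lug("pics/top1.png","top",(.4384,-.0746),.070)
lug("pics/side0.png","side",(.4412,.0495),.066);lug("pics/side0.png","side",(.4564,-.2893),.049);lug("pics/side2.png","side",(.4564,-.2893),.049)
E
```

```text
pics/top0.png top [25.2752 21.3488 20.2155 20.5215 21.3576] [99.5625 85.5749 83.5847 98.4829]
pics/top0.png top [17.118  17.4014 17.6494 17.9834 17.5144] [110.9443 113.1061 122.2126 144.8044]
pics/top2.png top [18.2579 17.5168 18.3191 19.8238 18.3047] [100.452   88.004   92.1897 104.8438]
pics/top2.png top [17.18   17.3593 17.657  17.8993 17.5056] [108.0254 110.779  121.0373 143.653 ]
pics/top1.png top [17.6939 16.7191 17.626  20.6109 17.7636] [ 91.512   81.8676  86.8249 101.125 ]
pics/side0.png side [28.058  27.6913 28.1506 27.5455 27.775 ] [87.8798 45.9175 35.5581 43.7096]
pics/side0.png side [15.2292 16.0356 16.5462 17.3467 16.2603] [65.054  56.3589 67.9595 92.7175]
pics/side2.png side [15.3664 16.1465 16.6553 17.2103 16.3019] [64.4519 55.6653 68.9606 98.5705]
```

Emit:
jog_arm:
  hand: [0.085,0.085,0.085,0.085,0.085]
  travel:
    - [0.01,-0.05,0]
    - [0.01,-0.05,0]
    - [0.01,-0.05,0]
    - [0.01,-0.05,0]
    - [0.01,-0.05,0]
  yaw: [0,0,0,0,0]
  grip_force: 50

```text
time_s: 28.42
position: [0.3912, -0.0991, 0.1997]
tool_rot: [[-0.999, -0.041, 0.0], [-0.041, 0.999, -0.0], [-0.0, -0.0, -1.0]]
ft_force: [1.0, 0.4, -0.0]
grip_width: 0.0851
gripper_force: 0.0
```

Emit:
jog_arm:
  hand: [0.085,0.085,0.085,0.085,0.085]
  travel:
    - [0.016,-0.05,0]
    - [0.016,-0.05,0]
    - [0.017,-0.05,0]
    - [0.017,-0.04,0]
    - [0,0,0]
  yaw: [0,0,0,0,0]

```text
time_s: 29.05
position: [0.4575, -0.2897, 0.1988]
tool_rot: [[-0.999, -0.039, -0.0], [-0.039, 0.999, -0.0], [0.0, -0.0, -1.0]]
ft_force: [0.8, 1.2, -0.6]
grip_width: 0.0848
gripper_force: 0.0
```

Emit:
jog_arm:
  hand: [0.085,0.085,0.085,0.085,0.085]
  travel:
    - [0,-0.0005,-0.05]
    - [0,0,-0.05]
    - [0,0,-0.04]
    - [0,0,-0.02]
    - [0,0,-0.009]
  yaw: [0,0,0,0,0]

```text
time_s: 29.68
position: [0.4567, -0.2868, 0.0298]
tool_rot: [[-0.999, -0.042, -0.001], [-0.042, 0.999, 0.001], [0.001, 0.001, -1.0]]
ft_force: [0.2, -0.2, 0.3]
grip_width: 0.0851
gripper_force: 0.0
```

Emit:
jog_arm:
  hand: [0.085,0,0,0,0]
  travel:
    - [0,0,0]
    - [0,0,0]
    - [0,0,0]
    - [0,0,0]
    - [0,0,0]
  yaw: [0,0,0,0,0]

```text
time_s: 30.3
position: [0.4576, -0.2884, 0.0321]
tool_rot: [[-0.999, -0.041, 0.002], [-0.041, 0.999, -0.002], [-0.002, -0.002, -1.0]]
ft_force: [-0.6, 0.6, 7.2]
grip_width: 0.0576
gripper_force: 52.7
```

Emit:
jog_arm:
  hand: [0,0,0,0,0]
  travel:
    - [0,0,0.01]
    - [0,0,0.03]
    - [0,0,0.05]
    - [0,0,0.02]
    - [0,0,0]
  yaw: [0,0,0,0,0]

```text
time_s: 30.92
position: [0.4574, -0.2881, 0.1423]
tool_rot: [[-0.999, -0.041, 0.002], [-0.041, 0.999, -0.002], [-0.002, -0.002, -1.0]]
ft_force: [-0.7, 0.8, -1.4]
grip_width: 0.0575
gripper_force: 53.8
```

Emit:
jog_arm:
  hand: [0,0,0,0,0]
  travel:
    - [-0.01,0.02,0.015]
    - [-0.01,0.05,0]
    - [0,0.05,0]
    - [0,0.05,0]
    - [0,0.04,0]
  yaw: [0.01,0,0,0,0]

```text
time_s: 31.55
position: [0.4361, -0.0758, 0.1547]
tool_rot: [[-0.999, -0.052, -0.002], [-0.052, 0.999, 0.001], [0.002, 0.001, -1.0]]
ft_force: [0.1, 0.6, -1.3]
grip_width: 0.0578
gripper_force: 53.8
```

Emit:
jog_arm:
  hand: [0,0,0,0,0]
  travel:
    - [0,0.004,0]
    - [0,0,0]
    - [0,0,-0.02]
    - [0,0,-0.01]
    - [0,0,0]
  yaw: [0,0,0,0,0]

```text
time_s: 32.17
position: [0.4368, -0.0744, 0.125]
tool_rot: [[-0.999, -0.05, -0.002], [-0.05, 0.999, 0.001], [0.002, 0.001, -1.0]]
ft_force: [0.4, 0.3, -0.5]
grip_width: 0.0572
gripper_force: 54.0
```

Emit:
jog_arm:
  hand: [0,0,0,0,0]
  travel:
    - [0.0005,0,-0.012]
    - [0,0,-0.006]
    - [0,0,-0.002]
    - [0,0,0]
    - [0,0,0]
  yaw: [0,0,0,0,0]

```text
time_s: 32.8
position: [0.4377, -0.0739, 0.1058]
tool_rot: [[-0.999, -0.051, 0.0], [-0.051, 0.999, -0.0], [-0.0, -0.0, -1.0]]
ft_force: [-0.4, -0.0, -0.8]
grip_width: 0.0576
gripper_force: 54.0
```

Emit:
jog_arm:
  hand: [0,0,0,0,0]
  travel:
    - [0,0,-0.0015]
    - [0,0,-0.0015]
    - [0,0,0]
    - [0,0,0]
    - [0,0,0]
  yaw: [0,0,0,0,0]

```text
time_s: 33.42
position: [0.4376, -0.0738, 0.1026]
tool_rot: [[-0.999, -0.051, 0.0], [-0.051, 0.999, -0.0], [-0.0, -0.0, -1.0]]
ft_force: [0.1, 0.6, -1.5]
grip_width: 0.0575
gripper_force: 54.0
```

Emit:
jog_arm:
  hand: [0,0,0,0,0]
  travel:
    - [0,0,-0.001]
    - [0,0,-0.001]
    - [0,0,0]
    - [0,0,0]
    - [0,0,0]
  yaw: [0,0,0,0,0]

```text
time_s: 34.05
position: [0.4376, -0.0738, 0.1006]
tool_rot: [[-0.999, -0.051, 0.0], [-0.051, 0.999, 0.0], [-0.0, 0.0, -1.0]]
ft_force: [-0.1, -1.0, -1.0]
grip_width: 0.0576
gripper_force: 54.0
```

Emit:
jog_arm:
  hand: [0,0,0,0,0]
  travel:
    - [0,0,-0.001]
    - [0,0,-0.001]
    - [0,0,0]
    - [0,0,0]
    - [0,0,0]
  yaw: [0,0,0,0,0]

```text
time_s: 34.67
position: [0.4376, -0.0738, 0.0987]
tool_rot: [[-0.999, -0.051, 0.0], [-0.051, 0.999, -0.0], [-0.0, -0.0, -1.0]]
ft_force: [0.4, -0.5, -1.5]
grip_width: 0.0574
gripper_force: 54.0
```

Past the lug height with no resistance, so the notch is engaging. Down the last 2 mm.

Emit:
jog_arm:
  hand: [0,0,0,0,0]
  travel:
    - [0,0,-0.001]
    - [0,0,-0.001]
    - [0,0,0]
    - [0,0,0]
    - [0,0,0]
  yaw: [0,0,0,0,0]

```text
time_s: 35.3
position: [0.4377, -0.0739, 0.0971]
tool_rot: [[-0.999, -0.051, 0.001], [-0.051, 0.999, -0.0], [-0.001, -0.0, -1.0]]
ft_force: [-1.4, 1.1, 6.1]
grip_width: 0.0575
gripper_force: 54.8
```

Emit:
jog_arm:
  hand: [0.072,0.072,0.072,0.072,0.072]
  travel:
    - [0,0,0]
    - [0,0,0]
    - [0,0,0]
    - [0,0,0.03]
    - [0,0,0.05]
  yaw: [0,0,0,0,0]

```text
time_s: 35.92
position: [0.4369, -0.0736, 0.1766]
tool_rot: [[-0.999, -0.051, -0.003], [-0.051, 0.999, 0.002], [0.003, 0.002, -1.0]]
ft_force: [0.8, -0.3, -0.3]
grip_width: 0.0718
gripper_force: 0.0
```

Emit:
jog_arm:
  hand: [0.072,0.072,0.072,0.072,0.072]
  travel:
    - [0,0,0.03]
    - [-0.02,0.05,0]
    - [-0.02,0.06,0]
    - [-0.03,0.06,0]
    - [-0.03,0.05,0]
  yaw: [0,0,0,0,0]

```text
time_s: 36.55
position: [0.3387, 0.1429, 0.2067]
tool_rot: [[-0.999, -0.051, 0.0], [-0.051, 0.999, 0.0], [-0.0, 0.0, -1.0]]
ft_force: [1.3, 1.5, -0.7]
grip_width: 0.072
gripper_force: 0.0
```

```bash
python3 - <<'E'
from h import *
o=env.observe();print(o['time_s'],o['position'])
a,b=env.get_image("top"),env.get_image("side")
f=lambda i:cv2.resize(i,(400,320),interpolation=2)
cv2.imwrite("pics/g9.png",np.hstack([f(a[140:276,280:450]),f(b[70:310,240:540])])[:,:,::-1])
E
```

```text
36.55 [0.3387 0.1429 0.2067]
```

View pics/g9.png

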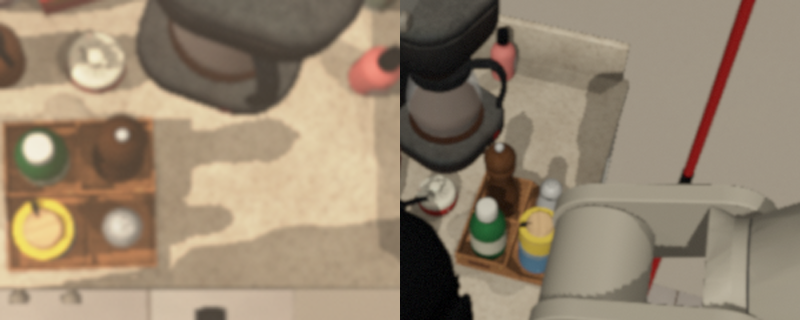

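All five are in place: yellow stacked at crop (42,228), salt at (122,228), bottle and mill behind. The lotion bottle, soap pump and timer have not been touched. I'm handing in the job.

```bash
python3 -c "
from rig import env
print(env.close_job())"
```

```text
the job is handed in; nothing more can be done
None
```

The caddy is loaded and the job was handed in at about 37 s: the final pictures show the bottle and mill in the back, salt in the narrow front cell, and the yellow pot seated on the blue one. Lotion, soap and timer were left untouched; no verdict came back.

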